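Lock the sprung sample tray level

TASK

Push the tilted sample tray down against its spring until it lies level, pressed lightly into its rubber stop, and while still holding it down slide its red thumb bolt fully home under the steel keeper, so that the tray stays level when you let go. It is a light mechanism: press in the bolt's thumb trough rather than clamping it between the fingers, and never load any of it with more than 30 N. Leave the carton, the white coupling and the jar where they stand.

Things in the scene. Friction and masses are not known exactly. Their poses are not given: they have to be found in the camera images.
- stand: Fixed wooden display stand, 290 (x) x 252 (y) mm. Origin: centre of its underside, held 0 to 12 mm above the counter by levelling feet. Its x axis points from the tray's free front edge towards the tray's hinge, y from the bolt's red trough towards the keeper, z up; yaw varies. Two side cheeks beside the tray reach 70 mm above the underside.
- tray_hinge (a point): Middle of the tray's hinge line (along stand y), 69 mm above the stand's underside. The tray is a board 240 mm long from here to its free front edge, 200 wide, 12 thick; when level its top is 6 mm above this point. Its rear 150 mm carries ribs and fixed pipe fittings up to 35 mm tall; the front 85 mm carries only the bolt.
- tray (a joint): Tilt of the sample tray (rad): 0 level; 0.36 tilted up (front edge about 85 mm higher), where its spring holds it. It comes to lie on a rubber stop bar somewhere between -0.02 and +0.02: the stop is set differently each time, feel for it. Pushed at the bolt it takes 1 to 4 N to start and 5 to 7 N to reach the stop, which then gives only about 1 mm per 15 N more. Let go unbolted, it springs up.
- bolt (a joint): Position of the slide bolt on the tray (m): 0 withdrawn, 0.034 fully home at its end stop; grows along stand +y. About 2 N of friction; stays where left. Its 12 x 10 mm tongue meets the keeper at about 0.010 and fits under the bar only while the tray is pressed about 0.5 mm into its stop (12 to 15 N down on the trough, 16 to 20 is safe); else it butts against the bar.
- bolt_pad (a point): Centre of the floor of the bolt's red thumb trough; moves with the tray, 215 mm from the hinge line; with the tray level it is 17 mm above the hinge line. Trough floor 34 (stand x) x 50 mm (stand y), between two upright red tabs 6 thick and 18 tall at its y ends; open to front and back. Shut fingertips fit in it, can press the tray down and drag the bolt along.
- keeper_slot (a point): Middle of the opening of the steel keeper on the stand's +y cheek, as designed: an arch 50 mm (stand x) x 20 mm (y), the top of its bar about 15 mm above this point. Keeper and rubber stop are one piece, clamped up to 4 mm higher or lower than this point shows, so they always match each other. The bolt's tongue must end beneath the bar.
- carton_mid (a point): Centre of a loose brown carton 70 x 50 x 60 mm, a bystander.
- coupling_mid (a point): Centre of a loose white plastic pipe coupling, an upright ring 54 mm across and 55 tall, a bystander.
- jar_mid (a point): Centre of a loose jar with a yellow cap, 54 mm across and 65 tall, a bystander.

How it is judged:
By the outcome, as a careful person would: the job done as asked, in the order asked, and still so for the second after the job is handed in, with the robot touching nothing.
It also fails if it takes over 64 s, if anything falls off the work surface, if the arm or the gripper's body presses on something with over 40 N, if the wrist force passes 120 N, or if a joint passes its speed limit or range.

ROBOT

A 6-joint arm with a two-finger parallel gripper is mounted at the origin on the work surface. World frame = base frame: x ahead of the robot, y to its left, z up, the work surface at z = 0. Lengths are in m, angles in rad, forces in N, time in s.
With the tool pointing down it reaches from about 0.4 to 0.825 m from the base axis. Payload 7 kg.
Tool frame: the origin (TCP) lies between the finger pads; the fingertips stand 11 mm ahead of it and the grasp point (between the pads) lies 8 mm behind it; x points along the fingers, z is the direction in which the jaws open and shut, and the axes are right-handed (so a half turn about x gives the same grasp; the last joint's range is limited). The gripper opens to 88 mm and grips with 3 to 60 N. Pads are 19 mm wide; open, the fingers measure 130 mm over their backs; the gripper's body (78 mm by 193 mm) begins 47 mm behind the grasp point.
Start: joints at [1.502, 0.359, 0.012, 0, -1.224, -0.288], TCP at [0.236, 0.632, 0.238] pointing down, gripper open.
Joint ranges: [-3.07, 3.07], [-1.43, 2.12], [-1.02, 1.25], [-3.03, 1.67], [-3.05, -0], [-3.03, 3.03]. Speed limits (rad/s): [2.39, 2.39, 3.01, 3.14, 3.14, 3.14].

INTERFACE

Orientations are given as [roll, pitch, yaw] about the fixed x, y, z axes, in that order (R = Rz(yaw) Ry(pitch) Rx(roll)).
In Python, from station import arm gives the robot as it stands.
- The arm moves only by the tool jog_arm, never from a script. Its argument "motion" is a list of rows, each an object of numbers: "dx", "dy", "dz": the shift along the tool's x, y, z in m; "twist": the turn about the tool's x in degrees. In form: [{"dx": .., "dy": .., "dz": .., "twist": ..}, ...]. A call has 1 to 20 rows; each row is the pose to reach, as a shift and turn from the pose commanded when the call began, along the tool's axes at that moment; what a row does not reach only later rows make up. A row lasts 1/12 s, in which the tool goes at most 41.7 mm and 7.16 degrees, less where a joint would pass 70% of its speed; a pose out of reach is approached as far as the arm can. A call with a gripper value outside its range is refused whole. "gripper" is the finger opening in m, from 0 to 0.0876, set as the call begins (left out, the last holds). The fingers move at their own pace and stop on an object; "newtons" is the grip in N (left out, the last holds). Time passes only in rows, so rows that repeat a pose let the fingers close. It gives the time, the measured TCP pose, the force and the opening at its end, in the units of the state.
- arm.get_state(): the state, without advancing time (a new reading comes with each control period).
- arm.grab_frame(name): name is "scene" or "side" or "wrist"; returns the picture (384x512x3 uint8, red, green, blue); there is no depth.
- arm.camera_model(name): a dict with "camera_matrix" (3x3 intrinsics, pixels), "eye" and "attitude" of the camera in the world. Camera axes: x right, y down, z forward; pixel columns grow to the right and rows downward; lengths in m; the calibration is good to about 2 mm. A picture is of the moment at which its call begins: read the wrist's pose just before it. camera_model takes no time and is no camera call; for the wrist camera it gives the pose at the moment of the call.
- arm.job_done(): hands the job in, once; it reports no verdict.
The state is a dict: "t": time; "q": joint angles; "qd": joint speeds; "joint_efforts": joint torques, N m; "eef_pos": TCP position; "ee_rot": TCP orientation; "force": force on the tool from outside, world axes, zero at the start; "moment": the same for the moment, N m; "width": finger opening in m.
Only numpy, scipy, OpenCV 4.12 (cv2) and the standard library are available. Lean on these libraries where they do the work, as an engineer would, in place of code of your own. Each camera call takes 0.05 s, during which the arm holds its last target.

## Working session

There is one attempt and no reset: what is moved stays moved. The work goes in short steps, Python scripts to look and compute and a tool call to move; the robot and the scene stay as the last step left them, time stands still between calls to the robot, and variables do not carry over. Pictures are saved under pics/ and viewed, and the job is handed in when it is done.

Besides the shell and the picture viewer there is one more tool, called after "Request:" as name(argument=value, ...) on one line, values as JSON. jog_arm: Moves the arm, as the interface text tells. Its arguments: {"type":"object","properties":{"motion":{"type":"array"},"gripper":{"type":"number"},"newtons":{"type":"number"}},"required":["motion"]}

```bash
ls; mkdir -p pics
python3 - <<'E'
from station import arm
import cv2,json
s=arm.get_state();print(s)
for n in ["scene","side","wrist"]:
    print(n,arm.camera_model(n))
    f=arm.grab_frame(n);cv2.imwrite(f"pics/{n}0.png",f[:,:,::-1])
E
```

```text
pics
{'t': 0.0, 'q': array([ 1.50210624e+00,  3.59401759e-01,  1.10267716e-02, -3.73057705e-04,
       -1.22407753e+00, -2.88091798e-01]), 'qd': array([-0.00141499,  0.00074707, -0.00020049,  0.00205607,  0.00167276,
       -0.00047417]), 'joint_efforts': array([ 3.24154826e-04, -5.82714415e+01,  2.93053883e+01,  6.99757263e+00,
        7.02723657e-03, -1.67411736e-04]), 'eef_pos': array([0.23560684, 0.63202929, 0.23659495]), 'ee_rot': array([ 0.07945606,  1.5691034 , -1.84824921]), 'force': array([-0.00366115,  0.17628513, -0.52778248]), 'moment': array([-0.04424621,  0.05160872,  0.03404007]), 'width': 0.08790062418817125}
scene {'camera_matrix': array([[446.94094381,   0.        , 250.89589349],
       [  0.        , 446.94094381, 194.34185578],
       [  0.        ,   0.        ,   1.        ]]), 'eye': array([ 1.52940343, -0.01651134,  0.92069596]), 'attitude': array([-2.32034438,  0.01414637,  1.5343554 ])}
side {'camera_matrix': array([[421.54141786,   0.        , 255.41140931],
       [  0.        , 421.54141786, 195.63968822],
       [  0.        ,   0.        ,   1.        ]]), 'eye': array([ 0.46677175, -0.87225861,  0.88711376]), 'attitude': array([-2.31105225, -0.0096726 , -0.20328327])}
wrist {'camera_matrix': array([[302.35022273,   0.        , 261.04940597],
       [  0.        , 302.35022273, 192.57410357],
       [  0.        ,   0.        ,   1.        ]]), 'eye': array([0.2979549 , 0.60807462, 0.38475171]), 'attitude': array([ 2.89187400e+00, -1.50328773e-03, -1.92744665e+00])}
```

View pics/scene0.png

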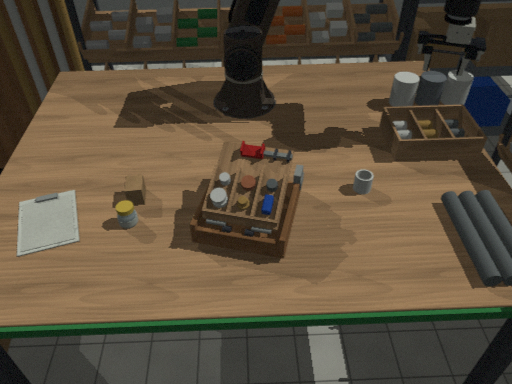

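View pics/side0.png

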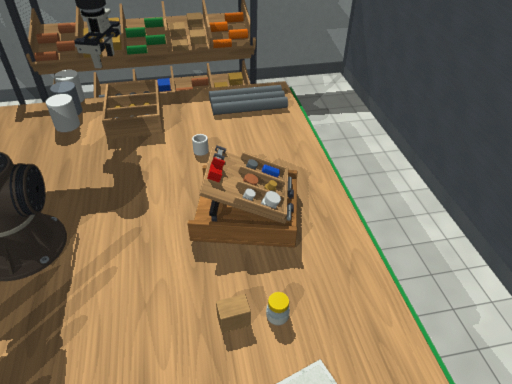

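View pics/wrist0.png

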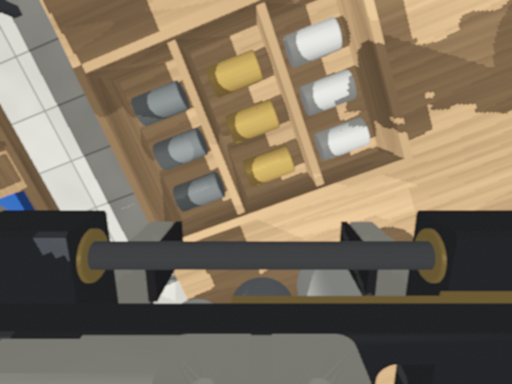

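The scene view shows the stand around (250,200), with its free edge towards the robot, the red bolt at about (252,150) and the keeper at about (298,173). The carton (135,190), jar (126,213) and coupling (363,181) stand clear of it. I'll enlarge the crops and triangulate.

```bash
cat > h.py <<'E'
import numpy as np,cv2
from scipy.spatial.transform import Rotation as R
from station import arm
def ray(m,u,v):
    d=np.linalg.inv(m['camera_matrix'])@[u,v,1.]
    return np.array(m['eye']),R.from_euler('xyz',m['attitude']).as_matrix()@(d/np.linalg.norm(d))
def onplane(m,u,v,z):
    o,d=ray(m,u,v);return o+d*(z-o[2])/d[2]
def tri(*mu):
    A=np.zeros((3,3));b=np.zeros(3);L=[]
    for m,(u,v) in mu:
        o,d=ray(m,u,v);P=np.eye(3)-np.outer(d,d);A+=P;b+=P@o;L.append((o,P))
    p=np.linalg.solve(A,b);return p,[float(np.linalg.norm(P@(p-o))) for o,P in L]
def proj(m,p):
    c=R.from_euler('xyz',m['attitude']).as_matrix().T@(np.array(p)-m['eye']);k=m['camera_matrix']@c;return k[:2]/k[2]
E
python3 - <<'E'
from h import *
for n,(x0,y0,x1,y1) in {"scene":(185,130,325,260),"side":(180,125,310,250)}.items():
    f=cv2.imread(f"pics/{n}0.png");m=arm.camera_model(n)
    cv2.imwrite(f"pics/{n}0c.png",cv2.resize(f[y0:y1,x0:x1],None,fx=4.5,fy=4.5,interpolation=cv2.INTER_CUBIC))
    h=cv2.cvtColor(f,cv2.COLOR_BGR2HSV)
    r=(((h[...,0]<6)|(h[...,0]>174))&(h[...,1]>170)&(h[...,2]>80)).astype(np.uint8)
    k,l,st,c=cv2.connectedComponentsWithStats(r)
    for i in range(1,k):
        if st[i,4]>15: print(n,st[i],c[i])
E
```

```text
scene [240 141  25  17 213] [251.15492958 149.3286385 ]
side [208 157  17  25 279] [215.6702509  169.54480287]
```

View pics/scene0c.png

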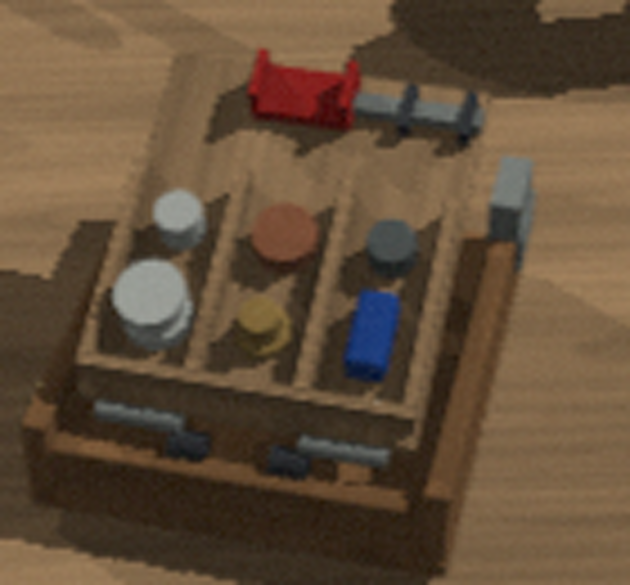

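View pics/side0c.png

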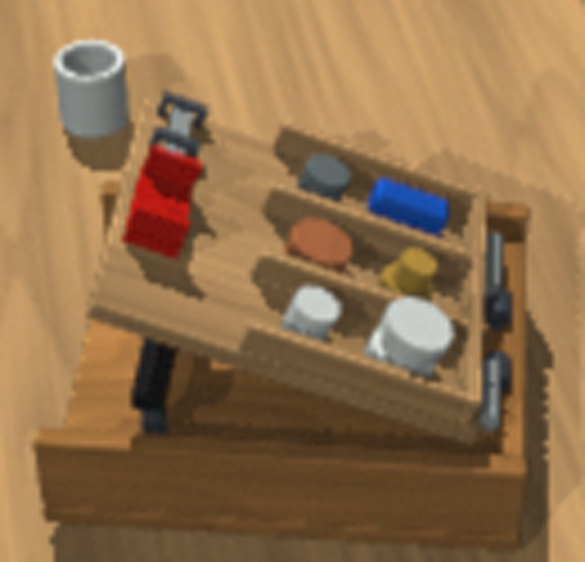

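Run:
```python
from h import *
ms=arm.camera_model("scene");mw=arm.camera_model("side")
S=lambda u,v:(185+(u+.5)/4.5-.5,130+(v+.5)/4.5-.5)
D=lambda u,v:(180+(u+.5)/4.5-.5,125+(v+.5)/4.5-.5)
print("red",tri((ms,(251.15,149.3)),(mw,(215.67,169.5))))
# rear bottom corners of stand on z~0.006
a=onplane(ms,*S(32,495),.006);b=onplane(ms,*S(440,572),.006);print("rear bottom",a,b,np.linalg.norm(a-b),np.degrees(np.arctan2(*(b-a)[1::-1])))
c=onplane(mw,*D(55,520),.006);d=onplane(mw,*D(517,545),.006);print("-y bottom",c,d,np.linalg.norm(c-d),np.degrees(np.arctan2((d-c)[1],(d-c)[0])))
print("keeper top scene", onplane(ms,*S(512,172),.09))
f=cv2.imread("pics/scene0.png")
for n,uv,z in [("carton",(135,185),.06),("jar",(125,207),.065),("coup",(363,176),.055)]: print(n,onplane(ms,*uv,z))
s=arm.get_state();print(s['t'],R.from_euler('xyz',s['ee_rot']).as_matrix())
mm=arm.camera_model("wrist");T=R.from_euler('xyz',s['ee_rot']).as_matrix();C=R.from_euler('xyz',mm['attitude']).as_matrix()
print("cam in tool",T.T@(mm['eye']-s['eef_pos']),T.T@C)
```

```text
red (array([0.54737404, 0.00982003, 0.17607399]), [0.000680930011703658, 0.000680930011703561])
rear bottom [ 0.71878918 -0.16075114  0.006     ] [0.7897107  0.07973825 0.006     ] 0.25072895569774056 73.56894862314002
-y bottom [ 0.45986015 -0.07481804  0.006     ] [ 0.73403483 -0.14954923  0.006     ] 0.2841768910390048 -15.246613456721658
keeper top scene [0.53107072 0.14629924 0.09      ]
carton [ 0.54750796 -0.33015703  0.06      ]
jar [ 0.64322212 -0.34191224  0.065     ]
coup [0.53691112 0.33930541 0.055     ]
0.15 [[-2.92629010e-04  9.37008579e-01 -3.49306223e-01]
 [-1.24570886e-03 -3.49306309e-01 -9.37007765e-01]
 [-9.99999181e-01  1.60938203e-04  1.26945705e-03]]
cam in tool [-0.14799585  0.0668204   0.00095053] [[-1.38527702e-05 -2.47293573e-01  9.68940601e-01]
 [ 2.00973644e-04 -9.68940582e-01 -2.47293565e-01]
 [ 9.99999980e-01  1.91305822e-04  6.31220015e-05]]
```

Request:
jog_arm(motion=[{"dx": -0.02,"dy": 0.01,"dz": 0.008,"twist": 2},{"dx": -0.04,"dy": 0.03,"dz": 0.024,"twist": 7},{"dx": -0.055,"dy": 0.06,"dz": 0.047,"twist": 12},{"dx": -0.065,"dy": 0.09,"dz": 0.07,"twist": 18},{"dx": -0.07,"dy": 0.12,"dz": 0.094,"twist": 23},{"dx": -0.07,"dy": 0.15,"dz": 0.117,"twist": 29},{"dx": -0.07,"dy": 0.18,"dz": 0.141,"twist": 34},{"dx": -0.07,"dy": 0.21,"dz": 0.164,"twist": 40},{"dx": -0.07,"dy": 0.24,"dz": 0.188,"twist": 45},{"dx": -0.07,"dy": 0.27,"dz": 0.211,"twist": 50},{"dx": -0.07,"dy": 0.3,"dz": 0.235,"twist": 56},{"dx": -0.07,"dy": 0.33,"dz": 0.258,"twist": 61},{"dx": -0.07,"dy": 0.36,"dz": 0.282,"twist": 66},{"dx": -0.07,"dy": 0.39,"dz": 0.305,"twist": 70},{"dx": -0.07,"dy": 0.42,"dz": 0.329,"twist": 75},{"dx": -0.07,"dy": 0.45,"dz": 0.352,"twist": 79},{"dx": -0.07,"dy": 0.48,"dz": 0.376,"twist": 83},{"dx": -0.07,"dy": 0.5,"dz": 0.392,"twist": 85.5},{"dx": -0.07,"dy": 0.503,"dz": 0.394,"twist": 85.5},{"dx": -0.07,"dy": 0.503,"dz": 0.394,"twist": 85.5}], gripper=0.0)

```text
t: 1.82
eef_pos: [0.5699, 0.086, 0.3069]
ee_rot: [0.722, 1.57, -2.701]
force: [0.1, -0.2, -0.4]
width: 0.0003
```

Run:
```python
from h import *
s=arm.get_state();print(s);m=arm.camera_model("wrist");np.savez("pics/w1.npz",eye=m['eye'],att=m['attitude'],K=m['camera_matrix'])
cv2.imwrite("pics/w1.png",cv2.resize(arm.grab_frame("wrist")[:,:,::-1],None,fx=1.5,fy=1.5))
print(R.from_euler('xyz',s['ee_rot']).as_matrix().round(3))
```

```text
{'t': 1.8167, 'q': array([ 4.88933761e-01,  1.59994386e-01, -9.91141830e-02, -6.17145926e-05,
       -1.31292014e+00, -7.69936662e-01]), 'qd': array([ 0.04382962, -0.01857935, -0.01260448, -0.00640623,  0.00047206,
       -0.01082081]), 'joint_efforts': array([ -1.39596675, -42.95722961,  30.37151456,   7.3531419 ,
        -0.05546105,   0.10448831]), 'eef_pos': array([0.56990586, 0.0859709 , 0.30688119]), 'ee_rot': array([ 0.72156842,  1.56956251, -2.70104291]), 'force': array([ 0.13212216, -0.17743794, -0.40891899]), 'moment': array([ 0.14376127, -0.07111447, -0.05575629]), 'width': 0.00031028448646601707}
[[-0.001 -0.277 -0.961]
 [-0.001 -0.961  0.277]
 [-1.     0.001  0.001]]
```

View pics/w1.png

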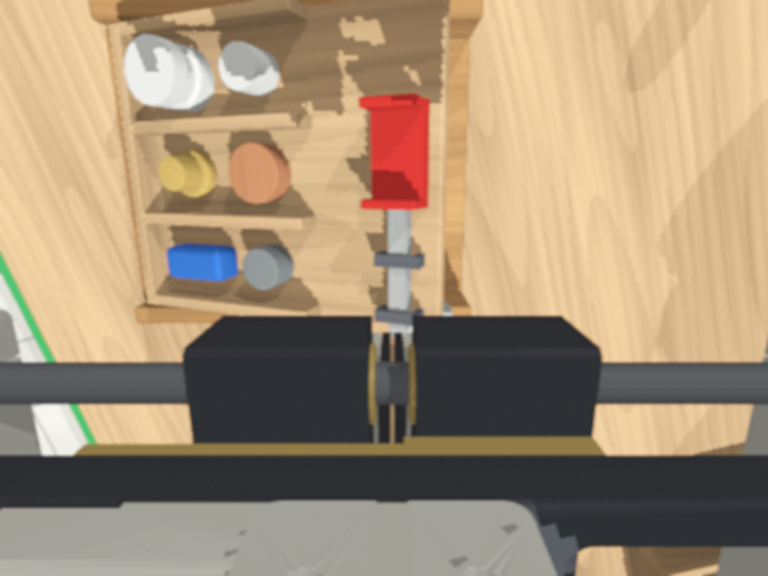

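The trough's red floor spans about (372–428, 107–200) at 1.5× scale, with tabs at rows 100 and 204. The bolt line runs vertical in the picture, so the yaw matches. I'll take a second wrist view.

Request:
jog_arm(motion=[{"dz": 0.02},{"dz": 0.05},{"dz": 0.07},{"dz": 0.07},{"dz": 0.07}])

```text
invalid input
```

Run:
```python
from h import *
s=arm.get_state();m=arm.camera_model("wrist");np.savez("pics/w2.npz",eye=m['eye'],att=m['attitude'],K=m['camera_matrix'])
f=arm.grab_frame("wrist")[:,:,::-1];cv2.imwrite("pics/w2.png",cv2.resize(f,None,fx=1.5,fy=1.5))
print(s['eef_pos'],s['t'])
for n in (1,2):
    f=cv2.resize(cv2.imread(f"pics/w{n}.png"),(512,384),interpolation=cv2.INTER_AREA);h=cv2.cvtColor(f,cv2.COLOR_BGR2HSV)
    r=(((h[...,0]<6)|(h[...,0]>174))&(h[...,1]>170)&(h[...,2]>80)).astype(np.uint8)
    k,l,st,c=cv2.connectedComponentsWithStats(r)
    for i in range(1,k):
        if st[i,4]>50: print(n,st[i],c[i])
```

```text
[0.56944411 0.08697043 0.30705784] 1.8667
1 [ 240   63   46   77 2875] [265.18052174 100.45495652]
2 [ 240   62   45   76 2863] [264.5207824  99.3223891]
```

View pics/w2.png

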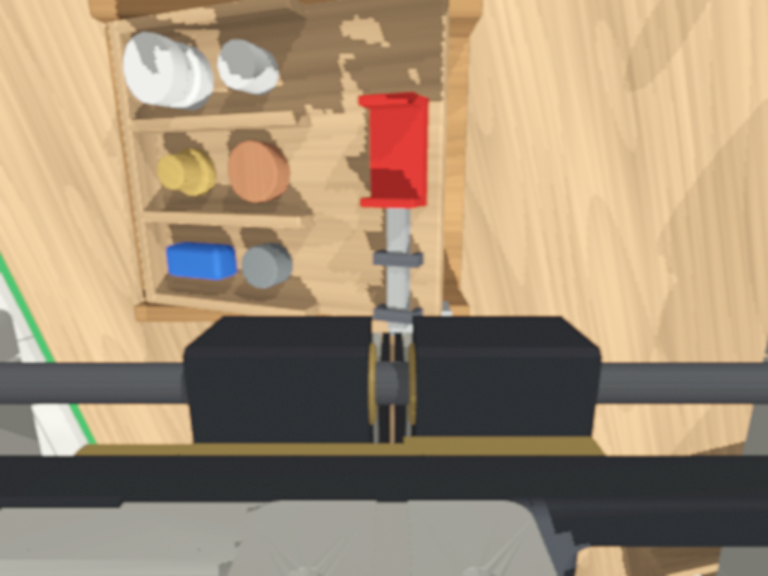

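The move was refused because each row needs all four keys, so the second picture shows nothing new. I'll send it again.

Request:
jog_arm(motion=[{"dx": 0,"dy": 0,"dz": 0.02,"twist": 0},{"dx": 0,"dy": 0,"dz": 0.05,"twist": 0},{"dx": 0,"dy": 0,"dz": 0.07,"twist": 0},{"dx": 0,"dy": 0,"dz": 0.07,"twist": 0},{"dx": 0,"dy": 0,"dz": 0.07,"twist": 0}])

```text
t: 2.33
eef_pos: [0.5011, 0.1082, 0.3085]
ee_rot: [-2.235, 1.569, 0.632]
force: [0.5, -0.4, -1.1]
width: 0.0004
```

Run:
```python
from h import *
s=arm.get_state();m=arm.camera_model("wrist");np.savez("pics/w3.npz",eye=m['eye'],att=m['attitude'],K=m['camera_matrix'])
f=arm.grab_frame("wrist")[:,:,::-1];cv2.imwrite("pics/w3.png",cv2.resize(f,None,fx=1.5,fy=1.5))
print(s['eef_pos'],s['t'])
```

```text
[0.50105933 0.1081834  0.30846613] 2.3333
```

View pics/w3.png

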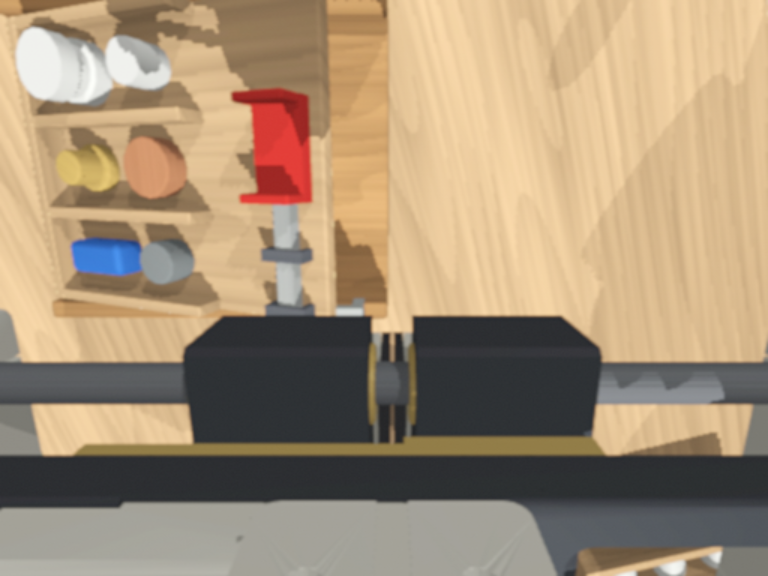

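Run:
```python
import cv2,numpy as np
a=cv2.imread("pics/w2.png")[85:215,345:445];b=cv2.imread("pics/w3.png")[85:215,225:325]
cv2.imwrite("pics/wc.png",cv2.resize(np.hstack([a,b]),None,fx=4,fy=4,interpolation=cv2.INTER_CUBIC))
```

```text
(no output)
```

View pics/wc.png

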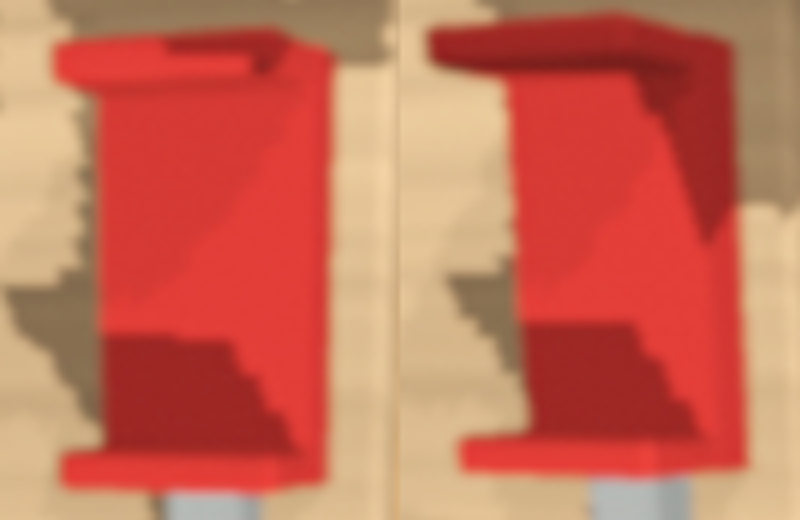

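```bash
cat > pts.py <<'E'
from h import *
def load(n):
    z=np.load(f"pics/w{n}.npz");return dict(camera_matrix=z['K'],eye=z['eye'],attitude=z['att'])
m2,m3=load(2),load(3)
A=lambda u,v:((345+u/4)/1.5-.17,(85+v/4)/1.5-.17)
B=lambda u,v:((225+(u-400)/4)/1.5-.17,(85+v/4)/1.5-.17)
yaw=np.radians(-16.1);ex=np.array([np.cos(yaw),np.sin(yaw),0]);ey=np.array([-ex[1],ex[0],0])
P={}
for k,a,b in [("rear-",(100,90),(508,78)),("rear+",(107,450),(533,436)),("front-",(298,90),(690,76)),("front+",(303,458),(712,440)),
  ("tab+rear",(62,490),(460,472)),("tab+front",(280,490),(650,475)),("tab-rear",(57,88),(432,66))]:
    p,e=tri((m2,A(*a)),(m3,B(*b)));P[k]=p;print(k,p.round(4),np.round(e,4), (p@ex).round(4),(p@ey).round(4))
c=sum(P[k] for k in["rear-","rear+","front-","front+"])/4;print("pad",c,c@ex,c@ey)
E
python3 pts.py
```

```text
rear- [ 0.5534 -0.0179  0.1656] [0.0002 0.0002] 0.5366 0.1363
rear+ [0.5674 0.0329 0.1669] [0.0001 0.0001] 0.536 0.1889
front- [ 0.5257 -0.0089  0.1746] [0. 0.] 0.5076 0.1373
front+ [0.5387 0.0414 0.1771] [0.0003 0.0003] 0.5061 0.1892
tab+rear [0.5743 0.0357 0.1849] [0.0002 0.0002] 0.5419 0.1936
tab+front [0.544  0.0435 0.1994] [0. 0.] 0.5106 0.1927
tab-rear [ 0.5588 -0.0178  0.184 ] [0.0004 0.0004] 0.5418 0.1379
pad [0.54630611 0.01188913 0.17106052] 0.5215824919605181 0.16292151597710436
```

Measured pad: (0.546, 0.012, 0.171). The floor comes out at about 52×31 mm, and the height lies within the expected 0.161–0.173. I'll move over the trough at a safe height and recheck.

Request:
jog_arm(motion=[{"dx": 0,"dy": 0.02,"dz": -0.02,"twist": 0},{"dx": 0,"dy": 0.05,"dz": -0.045,"twist": 0},{"dx": 0.02,"dy": 0.07,"dz": -0.065,"twist": 0},{"dx": 0.05,"dy": 0.074,"dz": -0.0686,"twist": 0},{"dx": 0.08,"dy": 0.074,"dz": -0.0686,"twist": 0},{"dx": 0.09,"dy": 0.074,"dz": -0.0686,"twist": 0},{"dx": 0.09,"dy": 0.074,"dz": -0.0686,"twist": 0},{"dx": 0.09,"dy": 0.074,"dz": -0.0686,"twist": 0}])

```text
t: 3.05
eef_pos: [0.5484, 0.0171, 0.2181]
ee_rot: [1.655, 1.57, -1.764]
force: [0.5, -0.3, 0.7]
width: 0.0002
```

```bash
cat > look.py <<'E'
import sys
from h import *
from pts import ex,ey
s=arm.get_state();p=s['eef_pos'];print("t",s['t'],"sx %.4f sy %.4f z %.4f"%(p@ex,p@ey,p[2]),"F",(s['force']@ex).round(1),(s['force']@ey).round(1),s['force'][2].round(1))
t=sys.argv[1]
a=arm.grab_frame("wrist");b=arm.grab_frame("scene");c=arm.grab_frame("side")
cv2.imwrite(f"pics/{t}.png",np.vstack([np.hstack([cv2.resize(b[130:230,200:325],(400,320),interpolation=2),cv2.resize(c[125:225,180:305],(400,320),interpolation=2)]),np.pad(cv2.resize(a,(373,280)),((0,0),(0,427),(0,0)))])[:,:,::-1])
E
python3 look.py d1 | tail -1
```

```text
t 3.05 sx 0.5222 sy 0.1685 z 0.2181 F 0.5 -0.2 0.7
```

View pics/d1.png

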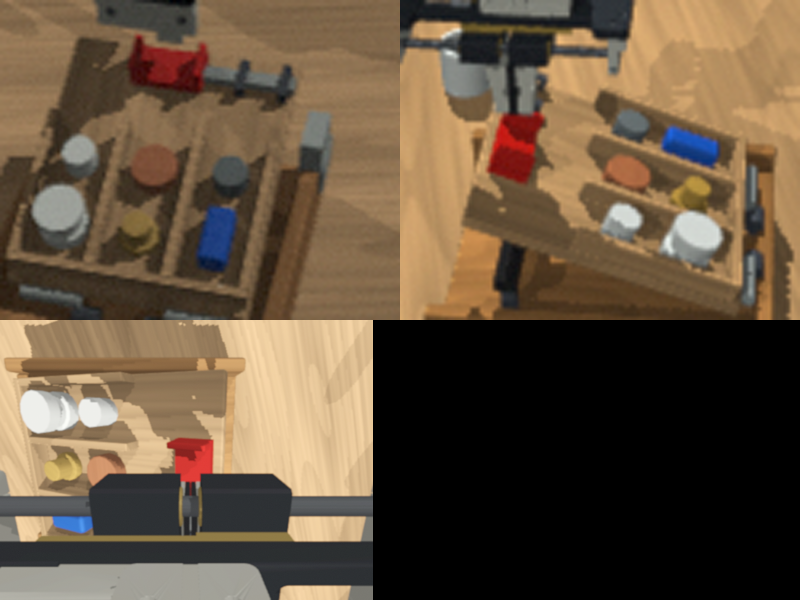

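```bash
python3 - <<'E' | tail -20
from h import *
p=arm.get_state()['eef_pos']
f=arm.grab_frame("scene");cv2.imwrite("pics/sc2.png",cv2.resize(f[60:200,190:330],(770,600)[:2] if 0 else (600,600),interpolation=2)[:,:,::-1])
for n,r in (("scene",(200,130,3.2)),("side",(180,125,3.2))):
    m=arm.camera_model(n)
    for dz in(-.011,0,.03,.055,.1): print(n,dz,proj(m,p+[0,0,dz]).round(1),((proj(m,p+[0,0,dz])-r[:2])*3.2).round())
E
```

```text
scene -0.011 [254.  139.7] [173.  31.]
scene 0 [254.  136.3] [173.  20.]
scene 0.03 [253.9 127. ] [172. -10.]
scene 0.055 [253.8 118.9] [172. -35.]
scene 0.1 [253.6 103.8] [171. -84.]
side -0.011 [215.4 158.2] [113. 106.]
side 0 [215.1 154.9] [112.  96.]
side 0.03 [214.5 145.5] [110.  66.]
side 0.055 [213.9 137.4] [109.  40.]
side 0.1 [212.9 122.2] [105.  -9.]
```

View pics/sc2.png

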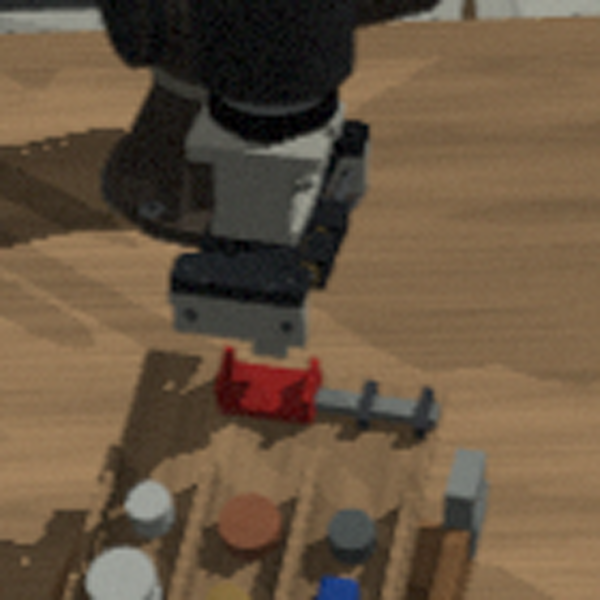

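The side and scene views show the shut fingertips directly above the trough, between its tabs. Next I'll lower to contact and follow the tray's arc part of the way.

Request:
jog_arm(motion=[{"dx": 0.01,"dy": 0,"dz": 0,"twist": 0},{"dx": 0.018,"dy": 0,"dz": 0,"twist": 0},{"dx": 0.024,"dy": 0,"dz": 0,"twist": 0},{"dx": 0.028,"dy": 0,"dz": 0,"twist": 0},{"dx": 0.032,"dy": 0,"dz": 0.001,"twist": 0},{"dx": 0.036,"dy": 0,"dz": 0.003,"twist": 0},{"dx": 0.04,"dy": 0,"dz": 0.004,"twist": 0},{"dx": 0.044,"dy": 0,"dz": 0.005,"twist": 0},{"dx": 0.044,"dy": 0,"dz": 0.005,"twist": 0},{"dx": 0.044,"dy": 0,"dz": 0.005,"twist": 0}])

```text
t: 4.08
eef_pos: [0.5429, 0.0182, 0.1736]
ee_rot: [0.861, 1.571, -2.559]
force: [-1.5, 0.3, 4.4]
width: 0.0001
```

```bash
python3 look.py d2 | tail -1
```

```text
t 4.0833 sx 0.5166 sy 0.1680 z 0.1736 F -1.5 -0.1 4.4
```

View pics/d2.png

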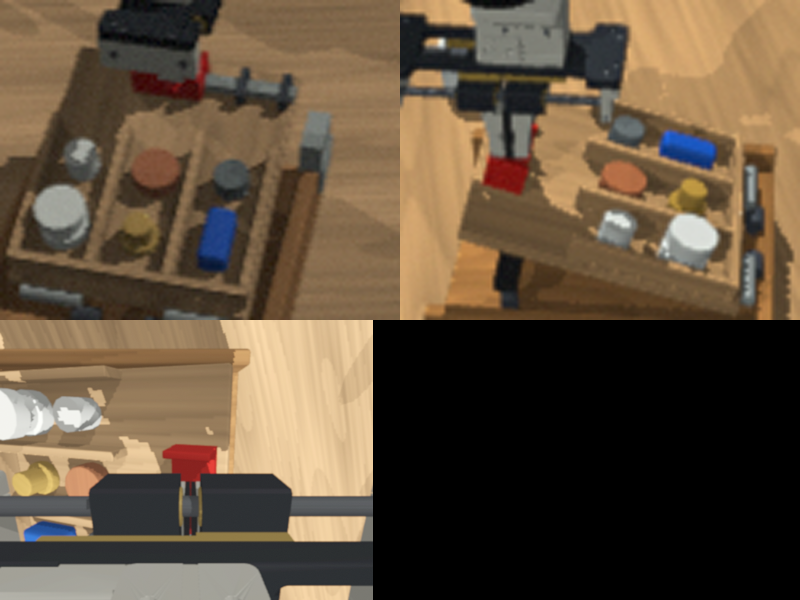

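The fingertips are in the trough, the force is 4.4 N, and the tray is starting down. Continuing along the arc.

Request:
jog_arm(motion=[{"dx": 0.004,"dy": 0,"dz": 0.001,"twist": 0},{"dx": 0.008,"dy": 0,"dz": 0.0025,"twist": 0},{"dx": 0.012,"dy": 0,"dz": 0.0035,"twist": 0},{"dx": 0.016,"dy": 0,"dz": 0.005,"twist": 0},{"dx": 0.02,"dy": 0,"dz": 0.006,"twist": 0},{"dx": 0.024,"dy": 0,"dz": 0.007,"twist": 0},{"dx": 0.028,"dy": 0,"dz": 0.008,"twist": 0},{"dx": 0.032,"dy": 0,"dz": 0.009,"twist": 0},{"dx": 0.036,"dy": 0,"dz": 0.01,"twist": 0},{"dx": 0.04,"dy": 0,"dz": 0.0105,"twist": 0},{"dx": 0.043,"dy": 0,"dz": 0.011,"twist": 0},{"dx": 0.043,"dy": 0,"dz": 0.011,"twist": 0},{"dx": 0.043,"dy": 0,"dz": 0.011,"twist": 0}])

```text
t: 5.32
eef_pos: [0.5323, 0.0214, 0.1305]
ee_rot: [-0.111, 1.571, 2.752]
force: [-1.4, 2.2, 6.3]
width: 0.0005
```

```bash
python3 look.py d3 | tail -1
```

```text
t 5.3167 sx 0.5055 sy 0.1682 z 0.1305 F -2.0 1.7 6.3
```

View pics/d3.png

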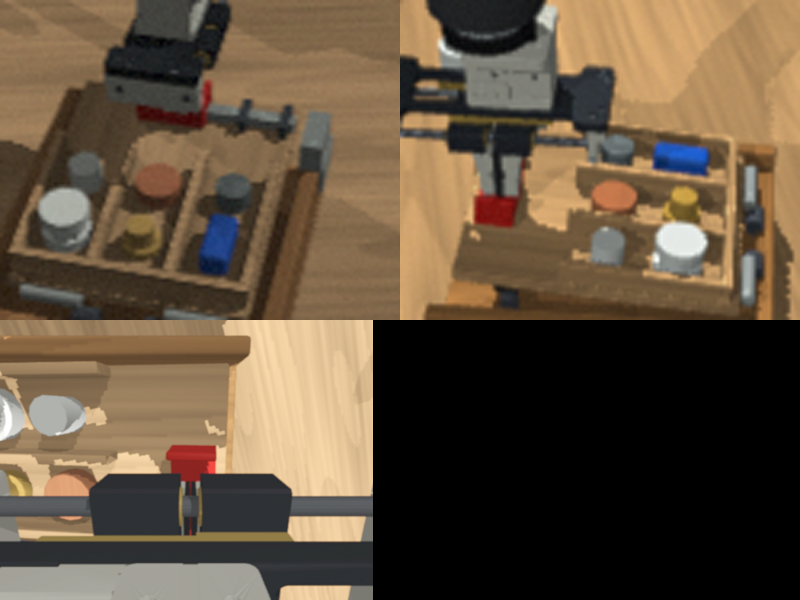

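Request:
jog_arm(motion=[{"dx": 0.003,"dy": 0,"dz": 0.0005,"twist": 0},{"dx": 0.006,"dy": 0,"dz": 0.001,"twist": 0},{"dx": 0.009,"dy": 0,"dz": 0.0015,"twist": 0},{"dx": 0.012,"dy": 0,"dz": 0.002,"twist": 0},{"dx": 0.014,"dy": 0,"dz": 0.0025,"twist": 0},{"dx": 0.015,"dy": 0,"dz": 0.003,"twist": 0},{"dx": 0.015,"dy": 0,"dz": 0.003,"twist": 0},{"dx": 0.015,"dy": 0,"dz": 0.003,"twist": 0}])

```text
t: 6.13
eef_pos: [0.5303, 0.0221, 0.116]
ee_rot: [-2.889, 1.569, -0.025]
force: [-0.4, -1.1, 5.9]
width: 0.0004
```

Request:
jog_arm(motion=[{"dx": 0.001,"dy": 0,"dz": 0.0003,"twist": 0},{"dx": 0.002,"dy": 0,"dz": 0.0005,"twist": 0},{"dx": 0.003,"dy": 0,"dz": 0.0005,"twist": 0},{"dx": 0.003,"dy": 0,"dz": 0.0005,"twist": 0},{"dx": 0.003,"dy": 0,"dz": 0.0005,"twist": 0}])

```text
t: 6.55
eef_pos: [0.53, 0.0221, 0.1131]
ee_rot: [-2.897, 1.569, -0.034]
force: [0.3, -0.4, 6.4]
width: 0.0003
```

Request:
jog_arm(motion=[{"dx": 0.001,"dy": 0,"dz": 0,"twist": 0},{"dx": 0.0015,"dy": 0,"dz": 0,"twist": 0},{"dx": 0.0015,"dy": 0,"dz": 0,"twist": 0},{"dx": 0.0015,"dy": 0,"dz": 0,"twist": 0}])

```text
t: 6.88
eef_pos: [0.5298, 0.0222, 0.1116]
ee_rot: [-2.868, 1.569, -0.004]
force: [-0.3, -0.0, 6.3]
width: 0.0004
```

Request:
jog_arm(motion=[{"dx": 0.001,"dy": 0,"dz": 0,"twist": 0},{"dx": 0.001,"dy": 0,"dz": 0,"twist": 0},{"dx": 0.001,"dy": 0,"dz": 0,"twist": 0},{"dx": 0.001,"dy": 0,"dz": 0,"twist": 0}])

```text
t: 7.22
eef_pos: [0.5298, 0.0222, 0.1108]
ee_rot: [-2.874, 1.569, -0.01]
force: [-1.0, -1.1, 8.2]
width: 0.0004
```

Request:
jog_arm(motion=[{"dx": 0.0005,"dy": 0,"dz": 0,"twist": 0},{"dx": 0.0005,"dy": 0,"dz": 0,"twist": 0},{"dx": 0.0005,"dy": 0,"dz": 0,"twist": 0},{"dx": 0.0005,"dy": 0,"dz": 0,"twist": 0}])

```text
t: 7.55
eef_pos: [0.5298, 0.0222, 0.1105]
ee_rot: [-2.855, 1.569, 0.009]
force: [-2.5, -0.2, 10.3]
width: 0.0004
```

Request:
jog_arm(motion=[{"dx": 0.0005,"dy": 0,"dz": 0,"twist": 0},{"dx": 0.0008,"dy": 0,"dz": 0,"twist": 0},{"dx": 0.0008,"dy": 0,"dz": 0,"twist": 0},{"dx": 0.0008,"dy": 0,"dz": 0,"twist": 0},{"dx": 0.0008,"dy": 0,"dz": 0,"twist": 0}])

```text
t: 7.97
eef_pos: [0.5298, 0.0222, 0.1102]
ee_rot: [-2.858, 1.569, 0.006]
force: [-4.0, 0.9, 14.8]
width: 0.0003
```

```bash
python3 look.py d4 | tail -1
```

```text
t 7.9667 sx 0.5029 sy 0.1683 z 0.1102 F -4.1 -0.2 14.8
```

View pics/d4.png

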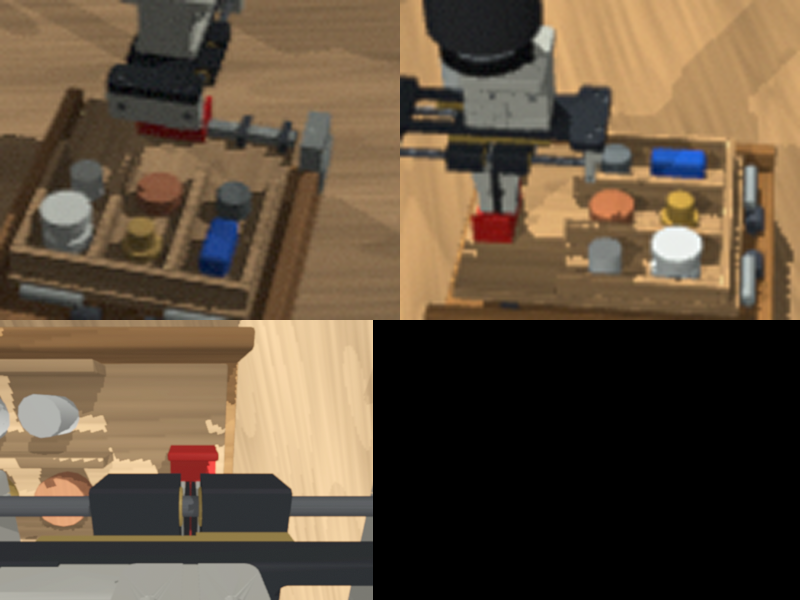

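The tray is on its stop at 14.8 N and looks level. A little more pressure, and I'll relieve the sideways force.

Request:
jog_arm(motion=[{"dx": 0.0002,"dy": 0,"dz": 0.0003,"twist": 0},{"dx": 0.0004,"dy": 0,"dz": 0.0006,"twist": 0},{"dx": 0.0004,"dy": 0,"dz": 0.0006,"twist": 0},{"dx": 0.0004,"dy": 0,"dz": 0.0006,"twist": 0}])

```text
t: 8.45
eef_pos: [0.5298, 0.0224, 0.1101]
ee_rot: [-2.855, 1.568, 0.009]
force: [-3.2, -0.7, 15.0]
width: 0.0003
```

Request:
jog_arm(motion=[{"dx": 0,"dy": -0.0015,"dz": 0,"twist": 0},{"dx": 0,"dy": -0.003,"dz": 0,"twist": 0},{"dx": 0,"dy": -0.0045,"dz": 0,"twist": 0},{"dx": 0,"dy": -0.006,"dz": 0,"twist": 0},{"dx": 0,"dy": -0.006,"dz": 0,"twist": 0},{"dx": 0,"dy": -0.006,"dz": 0,"twist": 0}])

```text
t: 8.95
eef_pos: [0.5315, 0.0284, 0.1101]
ee_rot: [-2.768, 1.568, 0.096]
force: [-3.0, 0.1, 15.4]
width: 0.0006
```

```bash
python3 look.py d5 | tail -1
```

```text
t 8.95 sx 0.5028 sy 0.1747 z 0.1101 F -2.9 -0.7 15.4
```

View pics/d5.png

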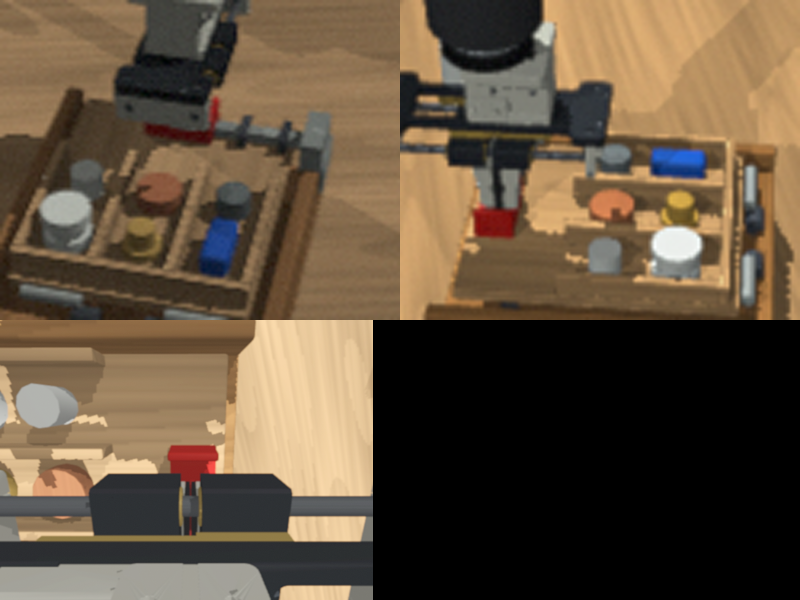

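The bolt is dragged along with the fingers: it keeps its place in the wrist view and has moved about 6 mm. I'll raise the press to about 18 N before the tongue reaches the keeper.

Request:
jog_arm(motion=[{"dx": 0.0004,"dy": 0,"dz": 0.0003,"twist": 0},{"dx": 0.0007,"dy": 0,"dz": 0.0005,"twist": 0},{"dx": 0.0007,"dy": 0,"dz": 0.0005,"twist": 0},{"dx": 0.0007,"dy": 0,"dz": 0.0005,"twist": 0},{"dx": 0.0007,"dy": 0,"dz": 0.0005,"twist": 0}])

```text
t: 9.52
eef_pos: [0.5315, 0.0285, 0.1098]
ee_rot: [-2.806, 1.567, 0.058]
force: [-2.0, -0.8, 19.2]
width: 0.0
```

Request:
jog_arm(motion=[{"dx": 0,"dy": -0.0015,"dz": 0,"twist": 0},{"dx": 0,"dy": -0.003,"dz": 0,"twist": 0},{"dx": 0,"dy": -0.0045,"dz": 0,"twist": 0},{"dx": 0,"dy": -0.006,"dz": 0,"twist": 0},{"dx": 0,"dy": -0.0075,"dz": 0,"twist": 0},{"dx": 0,"dy": -0.009,"dz": 0,"twist": 0},{"dx": 0,"dy": -0.009,"dz": 0,"twist": 0},{"dx": 0,"dy": -0.009,"dz": 0,"twist": 0}])

```text
t: 10.18
eef_pos: [0.534, 0.0373, 0.1098]
ee_rot: [-2.74, 1.567, 0.125]
force: [-2.7, 0.5, 18.6]
width: 0.0007
```

```bash
python3 look.py d6 | tail -1
```

```text
t 10.1833 sx 0.5027 sy 0.1839 z 0.1098 F -2.7 -0.3 18.6
```

View pics/d6.png

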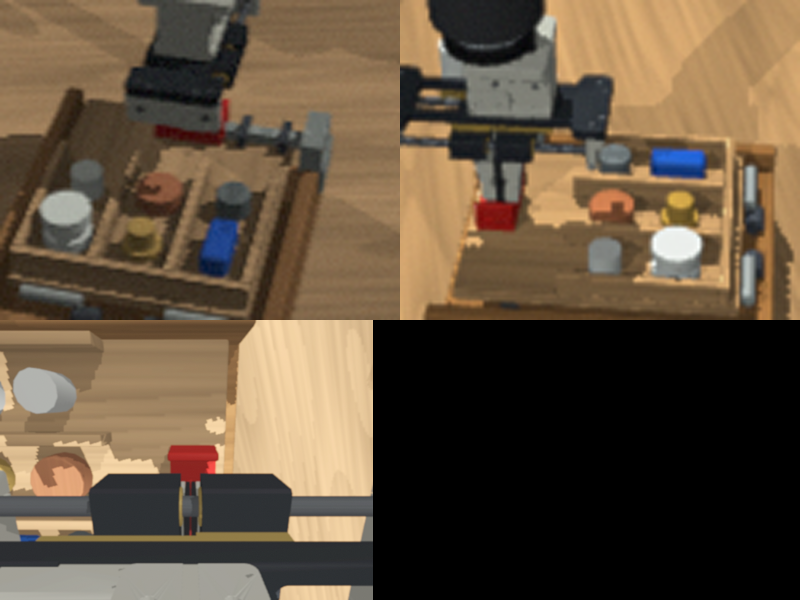

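The bolt is about 15.5 mm out and past the keeper edge (10 mm) with no sideways resistance. Continuing.

Request:
jog_arm(motion=[{"dx": 0,"dy": -0.0015,"dz": 0,"twist": 0},{"dx": 0,"dy": -0.003,"dz": 0,"twist": 0},{"dx": 0,"dy": -0.0045,"dz": 0,"twist": 0},{"dx": 0,"dy": -0.006,"dz": 0,"twist": 0},{"dx": 0,"dy": -0.0075,"dz": 0,"twist": 0},{"dx": 0,"dy": -0.009,"dz": 0,"twist": 0},{"dx": 0,"dy": -0.0105,"dz": 0,"twist": 0},{"dx": 0,"dy": -0.012,"dz": 0,"twist": 0},{"dx": 0,"dy": -0.012,"dz": 0,"twist": 0}])

```text
t: 11.08
eef_pos: [0.5373, 0.0489, 0.1098]
ee_rot: [-2.745, 1.567, 0.119]
force: [-3.2, -0.3, 18.8]
width: 0.0
```

Request:
jog_arm(motion=[{"dx": 0,"dy": -0.0015,"dz": 0,"twist": 0},{"dx": 0,"dy": -0.003,"dz": 0,"twist": 0},{"dx": 0,"dy": -0.004,"dz": 0,"twist": 0},{"dx": 0,"dy": -0.005,"dz": 0,"twist": 0},{"dx": 0,"dy": -0.005,"dz": 0,"twist": 0},{"dx": 0,"dy": -0.005,"dz": 0,"twist": 0}])

```text
t: 11.58
eef_pos: [0.5385, 0.0532, 0.1098]
ee_rot: [-2.901, 1.567, -0.037]
force: [-2.5, -2.3, 17.9]
width: 0.0004
```

```bash
python3 look.py d7 | tail -1
```

```text
t 11.5833 sx 0.5026 sy 0.2004 z 0.1098 F -1.7 -2.8 17.9
```

View pics/d7.png

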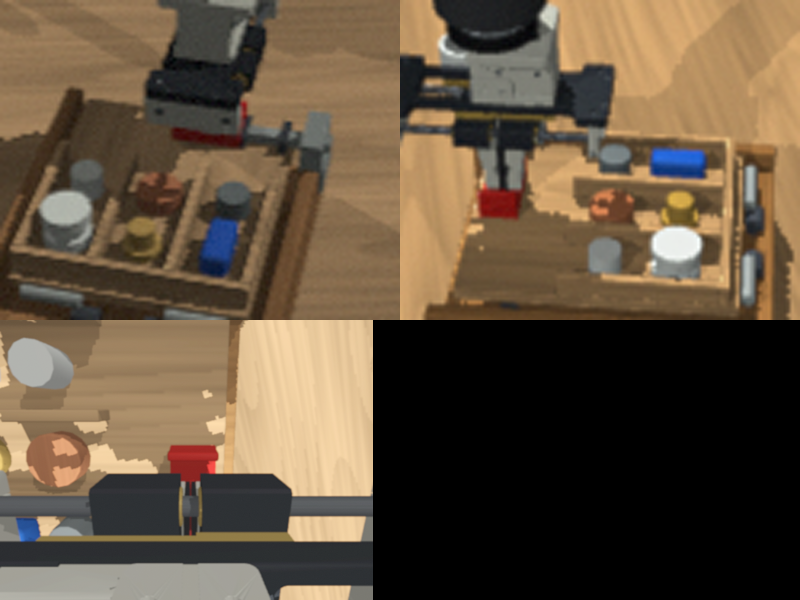

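Request:
jog_arm(motion=[{"dx": 0,"dy": -0.001,"dz": 0,"twist": 0},{"dx": 0,"dy": -0.002,"dz": 0,"twist": 0},{"dx": 0,"dy": -0.002,"dz": 0,"twist": 0},{"dx": 0,"dy": -0.002,"dz": 0,"twist": 0}])

```text
t: 12.07
eef_pos: [0.5385, 0.0535, 0.1097]
ee_rot: [2.575, 1.567, -0.844]
force: [-1.7, -9.6, 17.9]
width: 0.0005
```

```bash
python3 look.py d8 | tail -1
```

```text
t 12.0667 sx 0.5026 sy 0.2007 z 0.1097 F 1.0 -9.7 17.9
```

View pics/d8.png

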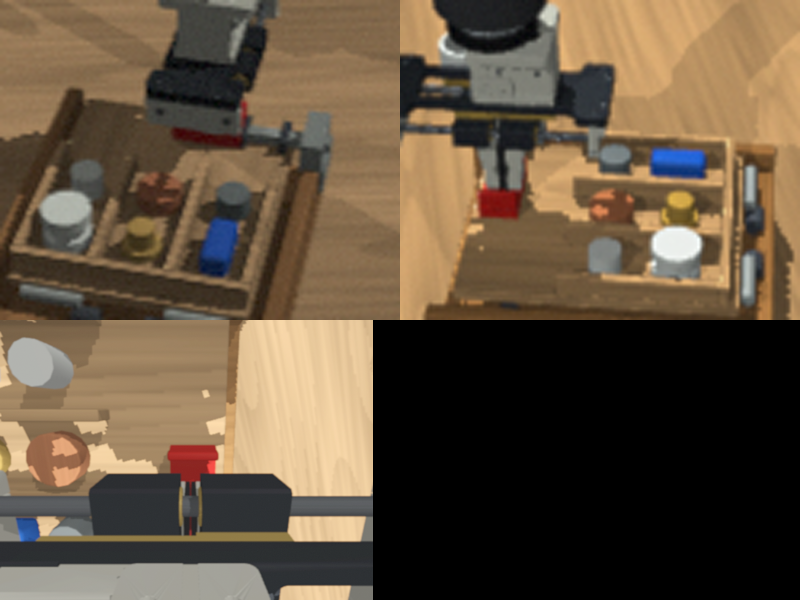

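The fingers stopped after 32.4 mm of hand travel with 9.7 N sideways. That is probably the end stop, but 34 mm was expected, so I'll push slightly more to tell.

Request:
jog_arm(motion=[{"dx": 0,"dy": -0.0005,"dz": 0,"twist": 0},{"dx": 0,"dy": -0.001,"dz": 0,"twist": 0},{"dx": 0,"dy": -0.001,"dz": 0,"twist": 0},{"dx": 0,"dy": -0.001,"dz": 0,"twist": 0}])

```text
t: 12.55
eef_pos: [0.5385, 0.0536, 0.1097]
ee_rot: [2.24, 1.567, -1.179]
force: [-1.3, -13.7, 18.7]
width: 0.0006
```

```bash
python3 look.py d9 | tail -1
python3 - <<'E'
import cv2,numpy as np
for n in("d4","d5","d7","d9"):
    f=cv2.imread(f"pics/{n}.png");h=cv2.cvtColor(f,cv2.COLOR_BGR2HSV)
    r=(((h[...,0]<6)|(h[...,0]>174))&(h[...,1]>170)&(h[...,2]>80))
    w=r[320:,:373];ys,xs=np.nonzero(w);print(n,xs.min(),xs.max(),ys.min(),ys.max(),"scene",np.nonzero(r[:320,:400])[1].max(),"side",np.nonzero(r[:320,400:])[0].min())
E
```

```text
t 12.55 sx 0.5025 sy 0.2009 z 0.1097 F 2.5 -13.5 18.7
d4 168 217 126 163 scene 210 side 211
d5 168 217 126 165 scene 217 side 207
d7 168 217 126 163 scene 246 side 187
d9 168 217 125 213 scene 245 side 187
```

The stop is firm: 1 mm more command gave only 0.2 mm of movement and 4 N more. I'll check in the pictures whether this is the end stop and where the bolt now stands.

```bash
python3 - <<'E' | tail -6
from pts import *
for a,b in [((398,252),(287,249)),((398,308),(289,306))]:
    p,e=tri((m2,(a[0]/1.5-.17,a[1]/1.5-.17)),(m3,(b[0]/1.5-.17,b[1]/1.5-.17)));print("guide edge",p.round(4),e,p@ey)
f=arm.grab_frame("scene");cv2.imwrite("pics/z1.png",cv2.resize(f[150:200,235:310],(750,500),interpolation=2)[:,:,::-1])
m=arm.camera_model("wrist");w=arm.grab_frame("wrist");cv2.imwrite("pics/z2.png",cv2.resize(w[:220],(768,330))[:,:,::-1])
E
```

```text
tab+rear [0.5743 0.0357 0.1849] [0.0002 0.0002] 0.5419 0.1936
tab+front [0.544  0.0435 0.1994] [0. 0.] 0.5106 0.1927
tab-rear [ 0.5588 -0.0178  0.184 ] [0.0004 0.0004] 0.5418 0.1379
pad [0.54630611 0.01188913 0.17106052] 0.5215824919605181 0.16292151597710436
guide edge [0.561  0.0704 0.1681] [0.0002132128773835666, 0.0002132128773835646] 0.22319051524645145
guide edge [0.5711 0.1058 0.1712] [0.0005829806047698783, 0.0005829806047698411] 0.2600136353056593
```

View pics/z1.png

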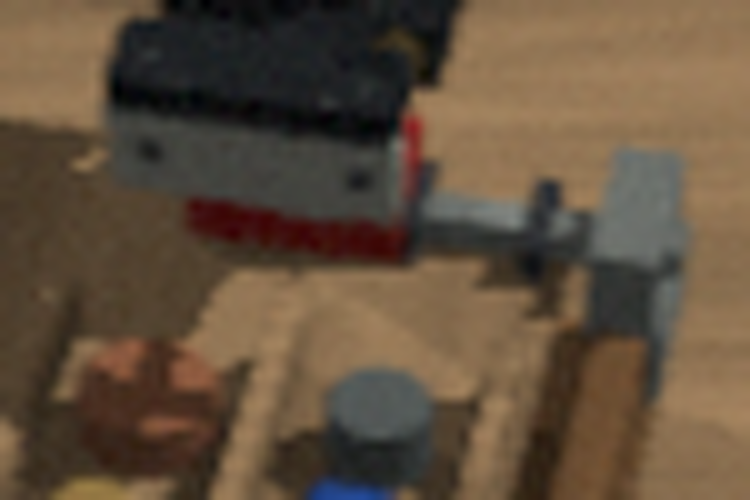

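In the scene crop the red tab is flush against the first bolt guide and the tongue disappears under the keeper, so the bolt is home. I'll relax the sideways push while keeping a little forward bias, then lift.

Request:
jog_arm(motion=[{"dx": 0,"dy": 0.0008,"dz": 0,"twist": 0},{"dx": 0,"dy": 0.0015,"dz": 0,"twist": 0},{"dx": 0,"dy": 0.002,"dz": 0,"twist": 0},{"dx": 0,"dy": 0.002,"dz": 0,"twist": 0}])

```text
t: 13.13
eef_pos: [0.5385, 0.0533, 0.1098]
ee_rot: [3.092, 1.568, -0.327]
force: [-2.6, -6.5, 17.7]
width: 0.0002
```

Request:
jog_arm(motion=[{"dx": -0.001,"dy": 0.0005,"dz": 0,"twist": 0},{"dx": -0.002,"dy": 0.0008,"dz": 0,"twist": 0},{"dx": -0.003,"dy": 0.001,"dz": 0,"twist": 0},{"dx": -0.003,"dy": 0.001,"dz": 0,"twist": 0},{"dx": -0.003,"dy": 0.001,"dz": 0,"twist": 0}])

```text
t: 13.55
eef_pos: [0.5371, 0.0533, 0.1107]
ee_rot: [-3.026, 1.57, -0.162]
force: [0.6, -0.9, 4.7]
width: 0.0001
```

```bash
python3 look.py e1 | tail -1
```

```text
t 13.55 sx 0.5012 sy 0.2001 z 0.1107 F 0.8 -0.7 4.7
```

View pics/e1.png

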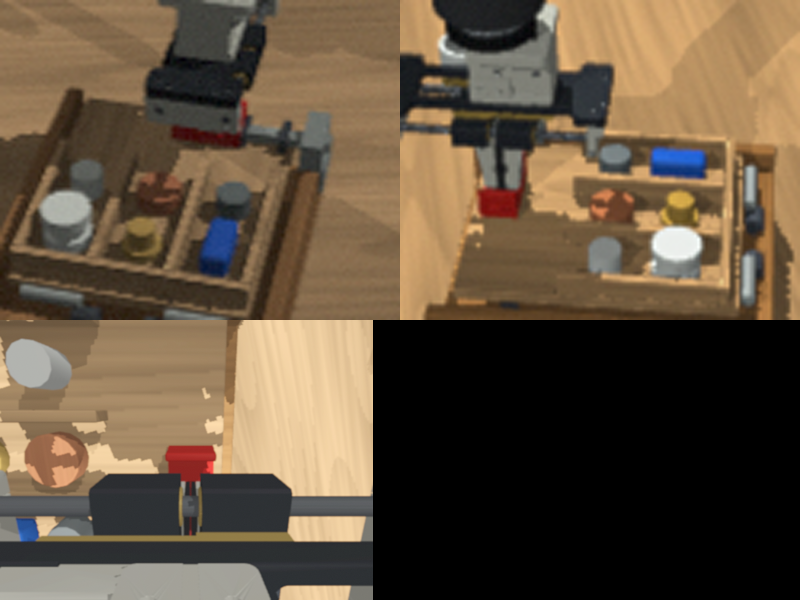

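Request:
jog_arm(motion=[{"dx": -0.001,"dy": 0,"dz": 0,"twist": 0},{"dx": -0.002,"dy": 0,"dz": 0,"twist": 0},{"dx": -0.003,"dy": 0,"dz": 0,"twist": 0},{"dx": -0.003,"dy": 0,"dz": 0,"twist": 0}])

```text
t: 14.03
eef_pos: [0.5364, 0.0532, 0.1134]
ee_rot: [0.396, 1.57, -3.024]
force: [-0.3, -0.3, -0.3]
width: 0.0002
```

The force has dropped to zero and the tray is held. Lifting clear.

Request:
jog_arm(motion=[{"dx": -0.005,"dy": 0,"dz": 0,"twist": 0},{"dx": -0.015,"dy": 0,"dz": 0,"twist": 0},{"dx": -0.03,"dy": 0,"dz": 0,"twist": 0},{"dx": -0.05,"dy": 0,"dz": 0,"twist": 0},{"dx": -0.08,"dy": 0,"dz": 0,"twist": 0},{"dx": -0.11,"dy": 0,"dz": 0,"twist": 0},{"dx": -0.14,"dy": -0.03,"dz": 0.02,"twist": 0},{"dx": -0.17,"dy": -0.06,"dz": 0.03,"twist": 0},{"dx": -0.19,"dy": -0.08,"dz": 0.04,"twist": 0},{"dx": -0.19,"dy": -0.08,"dz": 0.04,"twist": 0},{"dx": -0.19,"dy": -0.08,"dz": 0.04,"twist": 0}])

```text
t: 14.95
eef_pos: [0.5205, 0.1427, 0.3062]
ee_rot: [-2.252, 1.567, 0.614]
force: [-0.1, 0.4, -0.3]
width: 0.0006
```

```bash
python3 look.py e2 | tail -1;python3 - <<'E'
from h import *
m=arm.camera_model("wrist");np.savez("pics/w5.npz",eye=m['eye'],att=m['attitude'],K=m['camera_matrix'])
cv2.imwrite("pics/w5.png",cv2.resize(arm.grab_frame("wrist")[:,:,::-1],None,fx=1.5,fy=1.5))
E
```

```text
t 14.95 sx 0.4605 sy 0.2815 z 0.3062 F -0.2 0.3 -0.3
```

View pics/e2.png

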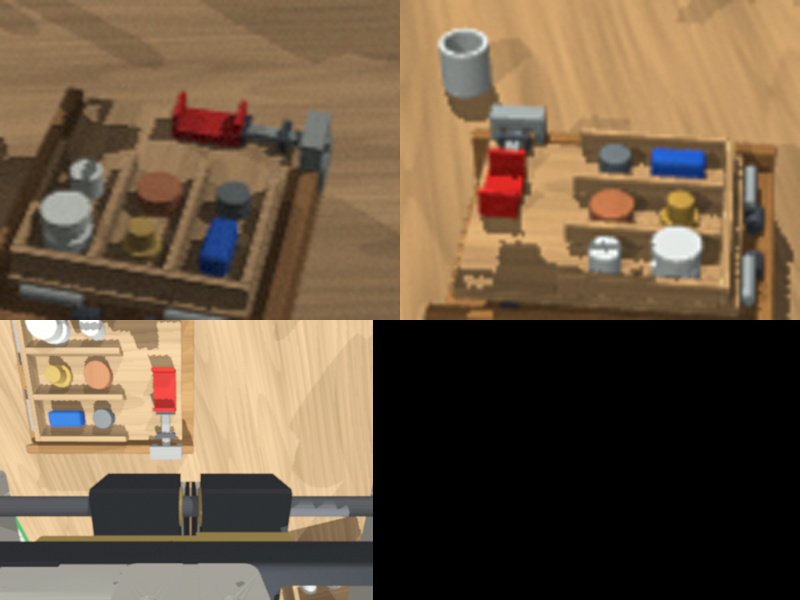

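View pics/w5.png

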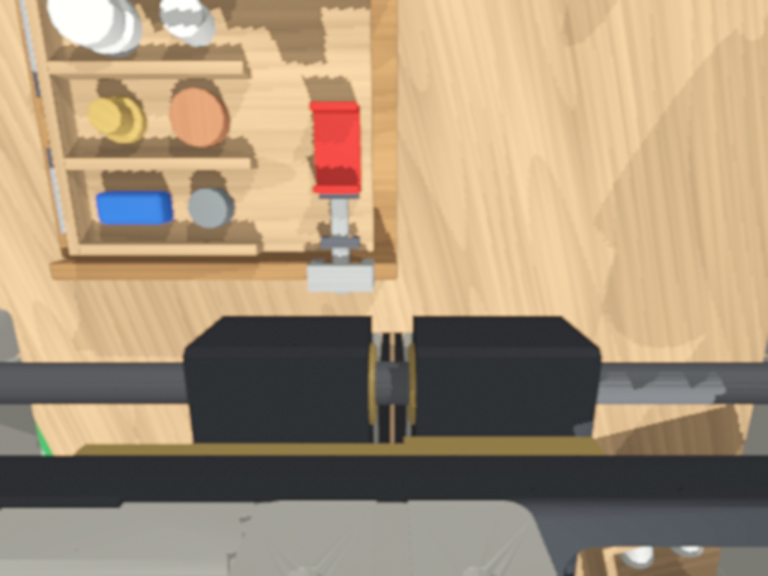

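```bash
python3 - <<'E' | tail -4
from pts import *
m=load(5)
for u,v,z in [(336,106,.0985),(337,187,.0985),(336,194,.116),(338,197,.1)]:
    p=onplane(m,u/1.5-.17,v/1.5-.17,z);print((u,v),(p@ex).round(4),(p@ey).round(4))
E
```

```text
(336, 106) 0.5016 0.1644
(337, 187) 0.5025 0.2219
(336, 194) 0.5013 0.2264
(338, 197) 0.5017 0.2293
```

```bash
python3 -c "
from station import arm
print(arm.job_done()); print(arm.get_state()['t'])"
```

```text
the job is handed in; nothing more can be done
None
the job is handed in; nothing more can be done
```

The tray is down and bolted, and it stayed level after I let go. I pressed it onto its stop with shut fingertips in the thumb trough, held it at 15–19 N, and slid the bolt under the keeper until it met a firm stop.

- **Forces:** the highest readings at the ends of the moves were about 19 N down and 14 N sideways (about 23 N combined), under the 30 N limit.
- **Release:** the force fell to zero as I lifted. The last pictures show the tray level, the tongue under the keeper and the red tab flush against its guide. The arm was clear of everything.
- **Bolt travel (the check that disagreed):** the hand moved about 32.5 mm and the pictures gave about 33 mm, against the nominal 34 mm. I took the bolt as home because it stopped firmly: the last 1 mm of command moved it only 0.2 mm.
- **Bystanders:** I never moved near the carton, the coupling or the jar. Only the coupling appears in the last pictures, still standing; I did not look at the carton and jar again at the end.
- **Time:** the job took about 15 s.

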